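# Load a tube carrier through the one-way flap of a sample lane

### The arm

A 6-joint arm with a two-finger parallel gripper is mounted at the origin on the work surface. World frame = base frame: x ahead of the robot, y to its left, z up, the work surface at z = 0. Lengths are in m, angles in rad, forces in N, time in s.
With the tool pointing down it reaches from about 0.25 to 0.775 m from the base axis. Payload 4 kg.
Tool frame: the origin (TCP) lies midway between the tips of the shut fingers; the grasp point (between the pads) lies manip.hold_point_z behind it (manip.hold_point_z is the distance from the TCP to the grasp point, in m); x points along the fingers, y is the direction in which the jaws open and shut, and the axes are right-handed (so a half turn about x gives the same grasp; the last joint's range is limited). The gripper opens to 85 mm and grips with 20 to 120 N. Pads are 22 mm wide; open, the fingers measure 114 mm over their backs; the gripper's body (76 mm by 85 mm) begins 54 mm behind the grasp point. The pads swing forward as they close: fully open they stand 13 mm farther back than shut.
Start: joints at [-1.377, 0.087, 1.371, -0, 1.684, -0.103], TCP at [0.161, -0.526, 0.231] pointing down, gripper open.
Joint ranges: [-3.1, 3.1], [-0.76, 2.03], [0.27, 2.55], [-1.08, 4.22], [0.17, 2.65], [-2.57, 2.57]. Speed limits (rad/s): [2.79, 2.79, 3.14, 3.14, 3.14, 3.14].

### API

Orientations are given as a unit quaternion [w, x, y, z].
In Python, from plant import manip gives the robot as it stands. The module is installed in compiled form; this text tells all that it offers.
- The arm moves only by the tool servo_tool, never from a script. Its argument "targets" is a list of rows, each a list of 5 numbers: the opening in per cent of the stroke, from 0 (shut) to 100 (fully open), then the shift along the world's x, y, z in m, then the turn about the world's z in rad. In form: [[claw, dx, dy, dz, twist], ...]. A call has 1 to 10 rows; each row shifts and turns the commanded pose from where the row before left it; what a row does not reach is not made up. A row lasts 1/8 s, in which the tool goes at most 62.5 mm and 10.7 degrees, less where a joint would pass 70% of its speed; a pose out of reach is approached as far as the arm can. A call is refused whole if a number of a shift passes 0.0625 or a number of a turn 0.188, either way. A call with a gripper value outside its range is refused whole. The fingers move at their own pace and stop on an object; the grip force is fixed at half the most. Time passes only in rows, so rows that do not move let the fingers close. It gives the time, the measured TCP pose, the force and the opening at its end, in the units of the state.
- manip.get_state(): the state, without advancing time (a new reading comes with each control period).
- manip.snapshot(name): name is "scene" or "top" or "wrist"; returns a dict with "img" (480x640x3 uint8, blue, green, red), "depth" (480x640 float32, m along the optical axis (not along the pixel's ray), 0 where there is no reading), "K" (3x3 intrinsics, pixels), "extrinsics" (4x4, takes a point from camera to world coordinates); the wrist camera has in their place "T_tool_cam" (4x4, takes a point from camera to tool coordinates, whose origin is the TCP and whose axes are the tool frame's). Camera axes: x right, y down, z forward; pixel columns grow to the right and rows downward; lengths in m; the calibration is good to about 2 mm. A picture is of the moment at which its call begins: read the wrist's pose just before it.
- manip.finish_job(): hands the job in, once; it reports no verdict.
The state is a dict: "time_s": time; "joint_positions": joint angles; "dq": joint speeds; "joint_torque": joint torques, N m; "position": TCP position; "orientation": TCP orientation; "force": force on the tool from outside, world axes, zero at the start; "torque": the same for the moment, N m; "grip_width": opening from 0.0 (shut) to 1.0 (fully open).
Only numpy, scipy, OpenCV 4.12 (cv2) and the standard library are available. Lean on these libraries where they do the work, as an engineer would, in place of code of your own. Each camera call takes 0.05 s, during which the arm holds its last target. There are 200 camera calls.

### The job

Put the yellow tube carrier with the two blue-capped tubes into the open end of the loading lane and push it along the lane, past the sprung red flap and on against the sprung bumper, until the flap snaps shut behind it; then, still holding it, ease it slowly back until it rests against the shut flap, and only then let go. Be gentle: never let the carrier press or knock against the rails, flap or bumper with more than about 25 N, keep it upright, and leave everything else on the bench alone.

Things in the scene. Friction and masses are not known exactly. Their poses are not given: they have to be found in the camera images.
- carrier: Yellow tube carrier, loose, about 0.25 kg. Long along its own y. Origin: centre of its underside. Foot plate 60 (x) x 90 (y) x 10 high; on it a block 42 (x) x 90 (y) up to 42 above the underside. Two blue-capped tubes, 15 dia, tops 70 above the underside, at x = 0, y = -32 and +32. Both ends alike: either may lead.
- carrier_grip (a point): Point on the carrier's grip fin, 78 above its underside, axes as the carrier's. The fin is 12 (x) x 30 (y), from 42 to 98 above the underside; pinch it across its 12 mm.
- lane: Fixed grey loading lane; place and yaw vary. Own +y is the way in, x across. Origin: on the table, centre line, at the throat where the parallel rails begin. Floor plate 8 thick, 110 wide, y = -105 to 325: a carrier in it has its origin 8 above the table. Rails y = 0 to 315 leave 62.5 between them, 12 wide, tops 24 above table. Before them flared rails, y = -70 to 0, gap about 118 narrowing to 63.
- guide: All that stands on the lane's floor plate: rails, clear strips, end wall and the catch unit with flap and bumper. Same origin and axes as the lane. This is what must not be pressed or knocked with more than 25 N.
- lane_cover (a point): Fixed point of the lane (lane y = 200, centre line, 57 above the table). Two clear strips cover the lane left and right from lane y = 135 to 265, undersides 54 and tops 57 above the table, with a slot of 30 between them for fin and tubes, outer edges at x = +-53. A blue end wall 58 high stands at lane y = 313 to 325 with a green pin on it, 108 high.
- catch_zero (a point): Fixed point of the lane at x = -30, y = 60, 37 above the table: the flap's hinge pin when the setting S is 0. The grey catch unit with flap and bumper is clamped at lane y farther in by S = 0 to 30 mm, different each time and not reported. Flap red, 40 long, 4 thick, from 26 to 48 above the table; shut it leans in at 42 degrees to the lane, tip about x = -3, y = 90 + S.
- home_zero (a point): Fixed point of the lane at x = 0, y = 135, 8 above the table: where the carrier's origin rests, held by the shut flap, if S is 0 (else farther in by S). The bumper, a black pad 30 wide, 27 to 49 above the table, is first met with the carrier's origin about 4 mm before this; the flap snaps shut behind the carrier about 8 mm beyond it, and the bumper bottoms out 20 beyond.
- flap (a joint): Angle of the red flap, rad: 0 shut, grows as it swings inwards, about 0.55 when folded beside the carrier, at most 0.66. Spring-closed: 2 to 4 N at its tip folds it beside the carrier's block; it cannot swing back below 0.
- bumper (a joint): How far the black bumper is pressed in, m: 0 at rest, 0.024 bottoms out hard. Spring about 0.45 N per mm. The flap snaps shut when it is pressed in by about 0.012 (5 to 6 N); with the carrier held by the flap it stays pressed in by about 0.004. Pushed at the fin, the carrier's nose bears down on the lane floor, which adds up to 8 N of drag to what is felt.
- spare: White carrier without tubes, otherwise the same shape as the yellow one: a bystander. Origin: centre of its underside.
- solvent: Clear bottle with blue cap, 86 dia, 190 high: a bystander. Origin: centre of its underside.
- amber: Small amber jar with black cap, 44 dia, 60 high: a bystander. Origin: centre of its underside.
- tipbox: Closed white box with blue lid, 87 x 127 x 68 high: a bystander. Origin: centre of its underside.
- vialbox: Open white box of small vials, 75 x 130 x 30 high: a bystander. Origin: centre of its underside.
- marker: Black marker pen, 122 long, 12 thick, lying along its own x: a bystander. Origin: on its underside, mid-length.
Mind the look-alikes: they are no part of the job. What is shaped like the carrier but pink or turquoise is not meant.

How it is judged:
On the way, in this order (a step that is already met when the one before it is completed fails the run):
1. the carrier, standing on the lane's floor, has swung the flap inwards (value of joint flap above 0.35 rad and y of carrier in the frame of lane above 0.03 m and z of carrier in the frame of lane below 0.018 m), for 0.1 s.
2. with the flap shut behind it, the carrier is eased back in the robot's hold until the bumper is pressed in by 9 mm or less (value of joint flap below 0.06 rad and value of joint bumper between 0.0015 and 0.009 m and contact force between the fingers and carrier above 1 N), for 0.1 s.
At the end, for the whole second after the job is handed in: The carrier stands on the lane's floor behind the shut flap (flap within 0.06 rad of shut), upright within 0.06 rad, its origin more than 125 mm in from the throat, held at rest against the flap by the bumper, which stays pressed in by 1.5 to 10 mm (value of joint flap below 0.06 rad and value of joint bumper between 0.0015 and 0.01 m and y of carrier in the frame of lane above 0.125 m and z of carrier in the frame of lane below 0.012 m and angle between carrier's own z axis and vertical below 0.06 rad and linear speed of carrier below 0.01 m/s); the robot touches nothing.
It fails at once if the carrier presses or knocks against the rails, flap or bumper of the lane with more than 25 N (contact force between carrier and guide above 25 N).
It fails at once if the carrier tips more than 0.35 rad (angle between carrier's own z axis and vertical above 0.35 rad).
It fails at once if a bystander is moved more than 20 mm (distance of any of spare, solvent, amber, tipbox, vialbox, marker from where it was at the start of the episode above 0.02 m).
It also fails if it takes over 72 s, if anything falls off the work surface, if the arm or the gripper's body presses on something with over 40 N, if the wrist force passes 120 N, or if a joint passes its speed limit or range.

## Working session

There is one attempt and no reset: what is moved stays moved. The work goes in short steps, Python scripts to look and compute and a tool call to move; the robot and the scene stay as the last step left them, time stands still between calls to the robot, and variables do not carry over. Pictures are saved under pics/ and viewed, about 8 in all and at most 12, crops included, and the job is handed in when it is done.

Besides the shell and the picture viewer there is one more tool, called after "Request:" as a command line: name --pt "numbers of a row" for each row, then --argument value for the rest. servo_tool: Moves the arm, as the interface text tells. Its arguments: {"type":"object","properties":{"targets":{"type":"array","items":{"type":"array","items":{"type":"number"}}}},"required":["targets"]}

```bash
mkdir -p pics; cat > h.py <<'E'
import numpy as np, cv2, pickle
from plant import manip
def snap(n):
    s=manip.get_state(); d=manip.snapshot(n); d['state']=s
    if 'T_tool_cam' in d:
        from scipy.spatial.transform import Rotation as R
        q=s['orientation'];T=np.eye(4);T[:3,:3]=R.from_quat([q[1],q[2],q[3],q[0]]).as_matrix();T[:3,3]=s['position']
        d['extrinsics']=T@d['T_tool_cam']
    return d
def pts(d):
    K=d['K'];v,u=np.mgrid[:480,:640];z=d['depth']
    P=np.stack([(u-K[0,2])/K[0,0]*z,(v-K[1,2])/K[1,1]*z,z],-1)
    return P@d['extrinsics'][:3,:3].T+d['extrinsics'][:3,3]
def ray(d,u,v,h):
    K=d['K'];E=d['extrinsics'];r=E[:3,:3]@np.array([(u-K[0,2])/K[0,0],(v-K[1,2])/K[1,1],1])
    return E[:3,3]+r*(h-E[2,3])/r[2]
E
python3 - <<'E'
from h import *
print(manip.hold_point_z, manip.get_state())
for n in ('top','scene'):
    d=snap(n);cv2.imwrite(f'pics/{n}0.png',d['img']);pickle.dump(d,open(n+'.pkl','wb'));print(d['extrinsics'].round(3),d['K'])
E
```

```text
0.0187 {'time_s': 0.0, 'joint_positions': array([-1.37711205e+00,  8.79652705e-02,  1.37231640e+00, -9.12254965e-07,
        1.68355978e+00, -1.03125554e-01]), 'dq': array([-5.69666673e-04,  4.79095496e-04, -1.03091808e-03, -4.95777217e-06,
       -6.64792181e-04, -7.35706313e-04]), 'joint_torque': array([-7.80775863e-04, -3.51864767e+01, -3.13277256e+01, -3.55706170e-04,
        1.07035114e-02, -5.96335397e-06]), 'position': array([ 0.1607432 , -0.52545822,  0.23010197]), 'orientation': array([-0.10375901, -0.69929765, -0.10534749,  0.69937027]), 'force': array([ 0.14677027, -0.19634349, -0.22624333]), 'torque': array([-0.04139376,  0.00031938, -0.00287704]), 'grip_width': 0.9999629586851024}
[[-0.015 -0.991  0.137  0.398]
 [-1.     0.013 -0.013 -0.078]
 [ 0.011 -0.137 -0.991  1.336]
 [ 0.     0.     0.     1.   ]] [[548.60914616   0.         315.3586123 ]
 [  0.         548.60914616 237.79482205]
 [  0.           0.           1.        ]]
[[-0.503  0.744 -0.44   1.128]
 [ 0.864  0.438 -0.248  0.193]
 [ 0.009 -0.505 -0.863  1.104]
 [ 0.     0.     0.     1.   ]] [[552.94845867   0.         319.59524685]
 [  0.         552.94845867 244.7377538 ]
 [  0.           0.           1.        ]]
```

View pics/top0.png

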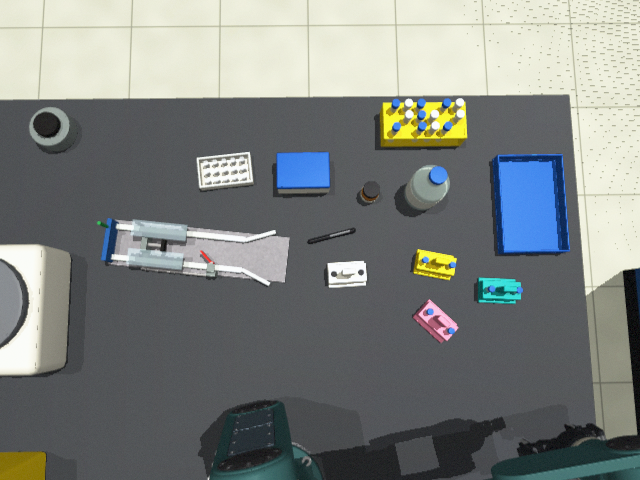

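View pics/scene0.png

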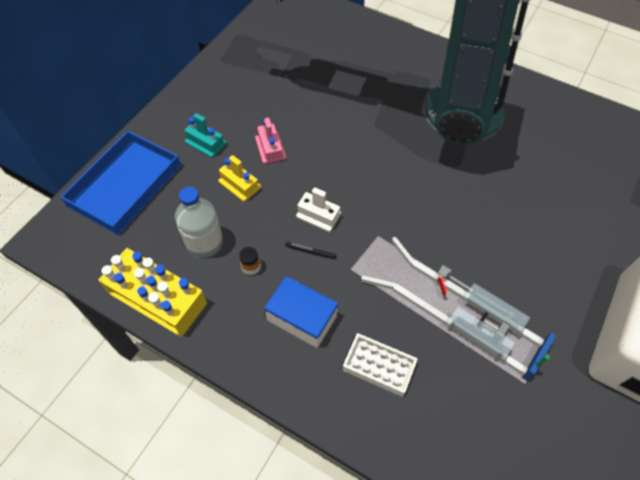

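The top view shows:
- **Yellow carrier:** (435,264), with two blue caps.
- **Other yellow object:** a large rack at (423,124), too big and carrying many tubes.
- **Same shape, wrong colour:** pink (436,320), turquoise (499,290) and white spare (347,273).
- **Lane:** its mouth is at about (287,258) and its blue end wall at (108,242).

The one at (435,264) fits. I'll measure it and view a crop to confirm.

```bash
python3 - <<'E'
from h import *
d=pickle.load(open('top.pkl','rb'));im=d['img'];P=pts(d);hsv=cv2.cvtColor(im,cv2.COLOR_BGR2HSV)
v,u=np.mgrid[:480,:640]
box=(abs(u-435)<28)&(abs(v-264)<24)
y=cv2.inRange(hsv,(20,120,80),(35,255,255))>0
b=cv2.inRange(hsv,(100,120,80),(130,255,255))>0
m=y&box
for lo,hi in((.085,.11),(.034,.05),(.003,.02)):
    q=P[m&(P[...,2]>lo)&(P[...,2]<hi)]
    if len(q)<3: print(lo,len(q));continue
    r=cv2.minAreaRect(q[:,:2].astype(np.float32)*1000);print(lo,len(q),np.median(q[:,2]),r)
n,l,st,c=cv2.connectedComponentsWithStats((b&box).astype(np.uint8))
for i in range(1,n): print('cap',st[i,4],c[i],ray(d,*c[i],.069),np.median(P[l==i][:,2]))
# lane plate
box=(u>95)&(u<300)&(v>205)&(v<300)
fl=box&(P[...,2]>.004)&(P[...,2]<.013)&(hsv[...,2]>100)
q=P[fl];r=cv2.minAreaRect(q[:,:2].astype(np.float32)*1000);print('plate',len(q),np.median(q[:,2]),r,cv2.boxPoints(r))
# rails
ra=box&(hsv[...,1]<40)&(hsv[...,2]>190);q=P[ra];print('rail z',np.percentile(q[:,2],[10,50,90]))
red=box&((hsv[...,0]<8)|(hsv[...,0]>172))&(hsv[...,1]>150);q=P[red];print('red',len(q),q.mean(0),u[red].mean(),v[red].mean())
w=box&b;q=P[w];q=q[(q[:,2]>.05)&(q[:,2]<.07)];print('wall',cv2.minAreaRect(q[:,:2].astype(np.float32)*1000),np.median(q[:,2]))
a=cv2.resize(im[200:295,95:300],None,fx=3.9,fy=3.9,interpolation=2);e=cv2.resize(im[230:292,385:500],None,fx=3.4,fy=3.4,interpolation=2)
c=np.zeros((600,800,3),np.uint8);c[:a.shape[0],:a.shape[1]]=a;c[375:375+e.shape[0],:e.shape[1]]=e
cv2.imwrite('pics/c1.png',c)
for n,(x,yy) in dict(spare=(347,273),marker=(331,236),tip=(303,172),amber=(371,191)).items():print(n,P[yy,x])
E
```

```text
0.085 82 0.09809398277903547 ((513.2261352539062, -380.15728759765625), (30.422042846679688, 12.58535385131836), 79.39503479003906)
0.034 476 0.04271089855985688 ((513.25390625, -381.27264404296875), (91.68191528320312, 42.6683464050293), 78.32441711425781)
0.003 252 0.010681743014416156 ((513.2514038085938, -380.4161682128906), (90.38003540039062, 61.22844314575195), 78.7965087890625)
cap 28 [424.85714286 259.39285714] [ 0.5186358  -0.34824304  0.069     ] 0.07168760350257031
cap 32 [452.28125 264.5625 ] [ 0.50569806 -0.41155601  0.069     ] 0.07021609359656178
plate 4095 0.008189213613207569 ((556.1034545898438, 198.49591064453125), (450.9919128417969, 121.14665985107422), 83.14812469482422) [[469.0604   -18.162949]
 [589.3418   -32.616104]
 [643.1465   415.1548  ]
 [522.8651   429.6079  ]]
rail z [0.00747582 0.02504656 0.0583046 ]
red 29 [0.53491459 0.16455641 0.04233797] 205.86206896551724 256.6551724137931
wall ((579.4171142578125, 394.8306579589844), (14.241303443908691, 98.33475494384766), 83.2165298461914) 0.057294471379738976
spare [ 0.48782171 -0.16477218  0.09334519]
marker [ 0.58477729 -0.13361418  0.0100034 ]
tip [ 0.73226243 -0.0676001   0.06230035]
amber [ 0.68448742 -0.22869415  0.06017872]
```

View pics/c1.png

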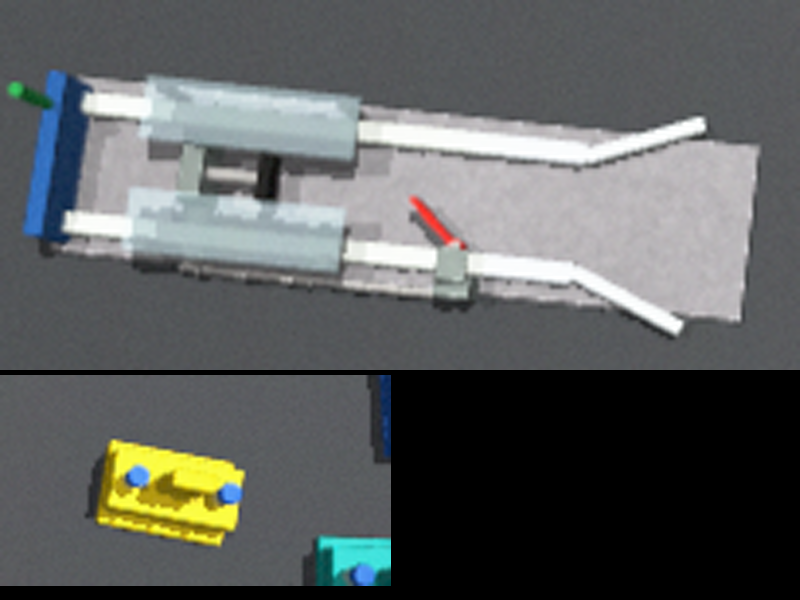

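```bash
python3 - <<'E'
from h import *
from scipy.spatial.transform import Rotation as R
s=manip.get_state();q=s['orientation'];M=R.from_quat([q[1],q[2],q[3],q[0]]).as_matrix();print(M.round(3),'yaw tool y deg',np.degrees(np.arctan2(M[1,1],M[0,1])),s['position'])
d=snap('wrist');print(d['T_tool_cam'].round(4),d['K'])
d=pickle.load(open('top.pkl','rb'));im=d['img'];P=pts(d);hsv=cv2.cvtColor(im,cv2.COLOR_BGR2HSV)
v,u=np.mgrid[:480,:640]
m=(u>95)&(u<300)&(v>205)&(v<300)&(hsv[...,1]<40)&(hsv[...,2]>190)&(P[...,2]>.018)&(P[...,2]<.03)
a=np.radians(83.2);ey=np.array([np.cos(a),np.sin(a)]);ex=np.array([ey[1],-ey[0]]);o=np.array([.5415,.080])
q=(P[m][:,:2]-o)@np.c_[ex,ey]
for lo,hi in((0,.06),(.06,.12),(.27,.3)):
  for sg in(1,-1):
    w=q[(q[:,1]>lo)&(q[:,1]<hi)&(sg*q[:,0]>.02)];print(lo,sg,len(w),np.percentile(w[:,0],[5,50,95]).round(4) if len(w) else'')
E
```

```text
[[-0.     0.292 -0.956]
 [ 0.002 -0.956 -0.292]
 [-1.    -0.002 -0.   ]] yaw tool y deg -72.99809274869985 [ 0.16073656 -0.52549981  0.23024737]
[[ 4.000e-04 -3.035e-01  9.528e-01 -1.443e-01]
 [ 1.000e+00 -0.000e+00 -4.000e-04  1.200e-03]
 [ 1.000e-04  9.528e-01  3.035e-01 -7.670e-02]
 [ 0.000e+00  0.000e+00  0.000e+00  1.000e+00]] [[422.98839711   0.         316.57123434]
 [  0.         422.98839711 240.10751204]
 [  0.           0.           1.        ]]
0 1 133 [0.0317 0.0376 0.0429]
0 -1 128 [-0.0421 -0.0367 -0.0312]
0.06 1 123 [0.0321 0.0374 0.043 ]
0.06 -1 94 [-0.0573 -0.038  -0.0313]
0.27 1 51 [0.0321 0.0373 0.0427]
0.27 -1 51 [-0.0426 -0.0373 -0.032 ]
```

Request:
servo_tool --pt "70 0.035 0.0145 0 0.1075" --pt "70 0.035 0.0145 0 0.1075" --pt "70 0.035 0.0145 0 0.1075" --pt "70 0.035 0.0145 0 0.1075" --pt "70 0.035 0.0145 0 0.1075" --pt "70 0.035 0.0145 0 0.1075" --pt "70 0.035 0.0145 0 0.1075" --pt "70 0.035 0.0145 0 0.1075" --pt "70 0.036 0.0145 0 0.1075" --pt "70 0.036 0.0145 0 0.1075"

```text
time_s: 1.4
position: [0.5138, -0.3803, 0.2307]
orientation: [-0.449, -0.546, -0.449, 0.546]
force: [-0.7, -1.0, 0.4]
grip_width: 0.699
```

Request:
servo_tool --pt "70 0 0 -0.03 0" --pt "70 0 0 -0.03 0" --pt "70 0 0 -0.02 0" --pt "70 0 0 0 0"

```text
time_s: 1.9
position: [0.5117, -0.3798, 0.1482]
orientation: [-0.446, -0.547, -0.45, 0.547]
force: [-0.3, -0.3, 0.8]
grip_width: 0.701
```

```bash
python3 - <<'E'
from h import *
from scipy.spatial.transform import Rotation as R
d=snap('wrist');s=d['state'];print(s['position'])
q=s['orientation'];M=R.from_quat([q[1],q[2],q[3],q[0]]).as_matrix();print(M.round(4))
P=pts(d);hsv=cv2.cvtColor(d['img'],cv2.COLOR_BGR2HSV);y=cv2.inRange(hsv,(20,120,80),(35,255,255))>0
for lo,hi in((.09,.105),(.036,.05),(.005,.016)):
    w=P[y&(P[...,2]>lo)&(P[...,2]<hi)]
    w=w[np.hypot(w[:,0]-.513,w[:,1]+.38)<.07]
    if len(w)>5: print(lo,len(w),np.median(w[:,2]),cv2.minAreaRect(w[:,:2].astype(np.float32)*1000))
cv2.imwrite('pics/w1.png',d['img'])
E
```

```text
[ 0.51167328 -0.37983933  0.14819546]
[[-0.0045  0.9803 -0.1976]
 [ 0.004  -0.1976 -0.9803]
 [-1.     -0.0052 -0.0031]]
0.09 1467 0.09947139317696174 ((514.7927856445312, -379.7640075683594), (29.696535110473633, 11.95215129852295), 78.5873794555664)
0.036 6793 0.043681813648362294 ((514.6249389648438, -380.16217041015625), (89.72979736328125, 42.16316223144531), 78.46215057373047)
0.005 2437 0.01157567391504949 ((514.6834106445312, -380.2344970703125), (89.84273529052734, 60.1909294128418), 78.42948150634766)
```

View pics/w1.png

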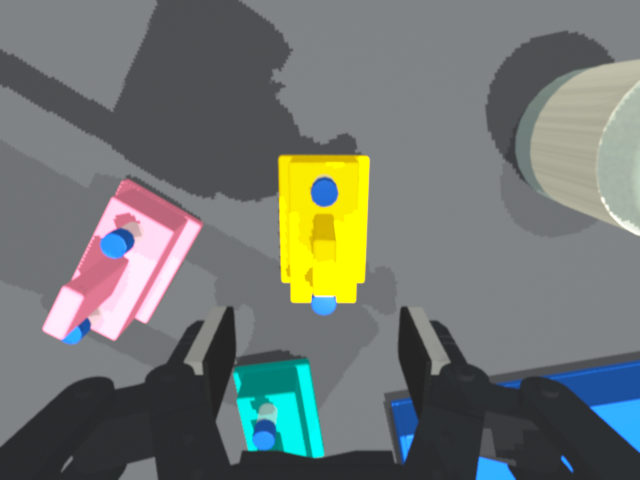

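Wrist picture: the yellow carrier with its two blue caps is centred between the fingers at about (323,230). Pink and turquoise are clear of the descent.

Request:
servo_tool --pt "70 0.0025 0 -0.02 0" --pt "70 0 0 -0.02 0" --pt "70 0 0 -0.02 0" --pt "70 0 0 -0.02 0" --pt "70 0 0 -0.008 0" --pt "70 0 0 0 0" --pt "70 0 0 0 0"

```text
time_s: 2.82
position: [0.5159, -0.3815, 0.0644]
orientation: [0.449, 0.547, 0.447, -0.547]
force: [-0.8, -0.5, 0.2]
grip_width: 0.704
```

Request:
servo_tool --pt "0 0 0 0 0" --pt "0 0 0 0 0" --pt "0 0 0 0 0" --pt "0 0 0 0 0" --pt "0 0 0 0 0" --pt "0 0 0 0 0" --pt "0 0 0 0 0" --pt "0 0 0 0 0"

```text
time_s: 3.82
position: [0.5155, -0.3811, 0.0638]
orientation: [0.448, 0.547, 0.448, -0.547]
force: [0.1, 0.5, 3.4]
grip_width: 0.13
```

Request:
servo_tool --pt "0 0 0 0.01 0" --pt "0 0 0 0.02 0" --pt "0 0 0 0.03 0" --pt "0 0 0 0.03 0" --pt "0 0 0 0.03 0" --pt "0 0 0 0.02 0" --pt "0 0 0 0 0"

```text
time_s: 4.7
position: [0.5163, -0.3817, 0.2069]
orientation: [0.45, 0.548, 0.446, -0.547]
force: [0.3, -0.6, -1.5]
grip_width: 0.135
```

Request:
servo_tool --pt "0 0.001 0.02 0 0.008" --pt "0 0.001 0.035 0 0.008" --pt "0 0.001 0.04 0 0.008" --pt "0 0.001 0.04 0 0.008" --pt "0 0.001 0.04 0 0.008" --pt "0 0.001 0.04 0 0.008" --pt "0 0.001 0.04 0 0.008" --pt "0 0.001 0.04 0 0.008" --pt "0 0.001 0.025 0 0.008" --pt "0 0.001 0.012 0 0.008"

```text
time_s: 5.95
position: [0.5241, -0.0466, 0.2019]
orientation: [-0.469, -0.528, -0.471, 0.529]
force: [0.2, -0.3, -2.1]
grip_width: 0.129
```

Request:
servo_tool --pt "0 0 0 0 0" --pt "0 0 0 -0.03 0" --pt "0 0 0 -0.03 0" --pt "0 0 0 -0.02 0" --pt "0 0 0 0 0" --pt "0 0 0 0 0" --pt "0 0 0 0 0"

```text
time_s: 6.82
position: [0.5263, -0.0494, 0.1249]
orientation: [0.47, 0.53, 0.468, -0.528]
force: [0.0, -0.4, -2.4]
grip_width: 0.131
```

```bash
python3 - <<'E'
from h import *
from scipy.spatial.transform import Rotation as R
d=snap('wrist');s=d['state'];print(s['position'],s['force'])
q=s['orientation'];M=R.from_quat([q[1],q[2],q[3],q[0]]).as_matrix();print(M.round(4))
pickle.dump(d,open('w2.pkl','wb'));cv2.imwrite('pics/w2.png',d['img'])
E
```

```text
[ 0.52625242 -0.04944805  0.12489175] [ 0.00741965 -0.4081611  -2.36361089]
[[ 2.800e-03  9.929e-01 -1.191e-01]
 [-7.000e-04 -1.191e-01 -9.929e-01]
 [-1.000e+00  2.900e-03  3.000e-04]]
```

View pics/w2.png

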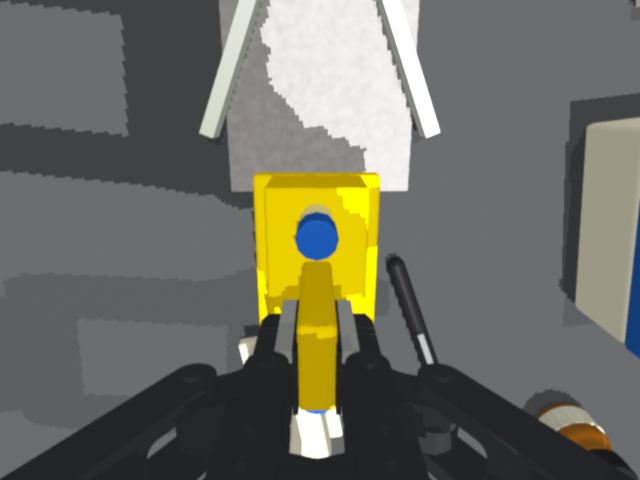

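Wrist picture: the carrier is held straight, nose edge at row 175, columns 255–379. The lane plate starts at row 190 (columns 230–410), with flare tips at (210,132) and (430,132). I'll measure the lateral offset and yaw within this one image.

```bash
python3 - <<'E'
from h import *
d=pickle.load(open('w2.pkl','rb'));P=pts(d);hsv=cv2.cvtColor(d['img'],cv2.COLOR_BGR2HSV)
a=np.radians(83.2);ey=np.array([np.cos(a),np.sin(a)]);ex=np.array([ey[1],-ey[0]]);o=np.array([.5418,.079])
L=np.concatenate([(P[...,:2]-o)@np.c_[ex,ey],P[...,2:]],-1)
print('tcp lane',(d['state']['position'][:2]-o)@np.c_[ex,ey])
def prof(m,name,ys):
    q=L[m]
    for y in ys:
        w=q[abs(q[:,1]-y)<.003]
        if len(w)>5: w=w[:,0];print(name,y,len(w),'min/max mm',1e3*np.percentile(w,1).round(5),1e3*np.percentile(w,99).round(5),'mid',(500*(np.percentile(w,1)+np.percentile(w,99))).round(2))
yel=cv2.inRange(hsv,(20,120,60),(35,255,255))>0
z=L[...,2]
for lo,hi in((.06,.08),(.095,.115),(.15,.18)):
    w=L[yel&(z>lo)&(z<hi)]
    if len(w)>20:print('yel',lo,len(w),np.median(w[:,2]),[(round(float(x),2)) for r in cv2.minAreaRect(w[:,:2].astype(np.float32)*1000) for x in np.atleast_1d(r)])
    prof(yel&(z>lo)&(z<hi),'yel%g'%lo,(-.14,-.12,-.105,-.095))
nz=~yel&(hsv[...,2]>60)&(abs(L[...,0])<.075)
prof(nz&(z>.005)&(z<.012),'plate',(-.1,-.09,-.08,))
prof(nz&(z>.019)&(z<.03),'rail',(-.065,-.055,-.045,-.035,-.025,-.015))
pl=L[nz&(z>.005)&(z<.012)];print('plate z',np.median(pl[:,2]),'near end y',np.percentile(pl[:,1],1))
E
```

```text
tcp lane [-0.00022945 -0.12938538]
yel 0.06 3461 0.07262668031183889 [-0.8, -123.11, 60.28, 79.1, 0.12]
yel0.06 -0.14 201 min/max mm -30.360000000000003 29.12 mid -0.62
yel0.06 -0.12 229 min/max mm -30.47 28.81 mid -0.83
yel0.06 -0.105 247 min/max mm -30.59 29.07 mid -0.76
yel0.06 -0.095 251 min/max mm -30.34 29.21 mid -0.57
yel 0.095 9316 0.10478152490959178 [-0.74, -111.32, 55.51, 42.13, 89.94]
yel0.095 -0.14 92 min/max mm -21.7 19.93 mid -0.89
yel0.095 -0.12 915 min/max mm -21.32 19.709999999999997 mid -0.8
yel0.095 -0.105 851 min/max mm -21.26 20.01 mid -0.62
yel0.095 -0.095 1100 min/max mm -21.26 19.93 mid -0.66
yel 0.15 3891 0.16056933929393372 [-0.6, -128.05, 13.21, 30.09, 0.42]
yel0.15 -0.14 532 min/max mm -6.43 4.79 mid -0.82
yel0.15 -0.12 776 min/max mm -7.1000000000000005 5.590000000000001 mid -0.76
plate -0.1 472 min/max mm -53.25 55.52 mid 1.14
plate -0.09 1562 min/max mm -52.63 54.89 mid 1.13
plate -0.08 1851 min/max mm -52.57 54.67 mid 1.05
rail -0.065 396 min/max mm -65.5 67.49 mid 1.0
rail -0.055 401 min/max mm -61.18 63.61 mid 1.21
rail -0.045 440 min/max mm -57.34 59.52 mid 1.09
rail -0.035 451 min/max mm -53.47 55.419999999999995 mid 0.98
rail -0.025 453 min/max mm -49.35 51.66 mid 1.16
rail -0.015 484 min/max mm -45.44 47.480000000000004 mid 1.02
plate z 0.009767322520253807 near end y -0.2152249405577359
```

Request:
servo_tool --pt "0 0.0019 0.012 0 0" --pt "0 0.0019 0.013 0 0" --pt "0 0.0019 0.012 -0.01 0" --pt "0 0.0019 0.0115 -0.015 0" --pt "0 0 0 -0.015 0" --pt "0 0 0 -0.007 0" --pt "0 0 0 0 0" --pt "0 0 0 0 0"

```text
time_s: 7.88
position: [0.5334, -0.0009, 0.0768]
orientation: [0.47, 0.529, 0.469, -0.529]
force: [-0.4, -0.1, -2.7]
grip_width: 0.133
```

```bash
cat > chk.py <<'E'
from h import *
d=snap('wrist');s=d['state'];P=pts(d);hsv=cv2.cvtColor(d['img'],cv2.COLOR_BGR2HSV)
a=np.radians(83.2);ey=np.array([np.cos(a),np.sin(a)]);ex=np.array([ey[1],-ey[0]]);o=np.array([.5418,.079])
L=np.concatenate([(P[...,:2]-o)@np.c_[ex,ey],P[...,2:]],-1);z=L[...,2]
t=(s['position'][:2]-o)@np.c_[ex,ey];print('tcp lane mm',(1e3*t).round(2),s['position'].round(4),'F lane',(s['force'][:2]@np.c_[ex,ey]).round(1),s['force'][2].round(1),'t',s['time_s'])
def prof(m,name,ys):
    q=L[m];out=[]
    for y in ys:
        w=q[abs(q[:,1]-y)<.003]
        if len(w)>30: w=w[:,0]*1e3;l,h=np.percentile(w,1),np.percentile(w,99);out.append((round(y*1e3),l.round(1),h.round(1),((l+h)/2).round(2)))
    print(name,out)
yel=cv2.inRange(hsv,(20,120,60),(35,255,255))>0
b=s['position'][2]-.0638
print('underside est',b)
f=yel&(z>b+.006)&(z<b+.016)&(abs(L[...,0])<.04);prof(f,'foot',t[1]+np.array([0,.01,.02,.03,.04]))
if f.sum()>50:
    w=L[f];print('foot front y',np.percentile(w[:,1],99)*1e3, 'z',np.median(w[:,2]))
prof(yel&(z>b+.036)&(z<b+.05),'block',t[1]+np.array([.01,.02,.03,.04]))
r=~yel&(hsv[...,2]>60)&(abs(L[...,0])<.075)&(abs(L[...,0])>.025)&(z>.019)&(z<.031)&(L[...,1]<.05)
prof(r,'rail',np.arange(-.065,.05,.012))
cv2.imwrite('pics/last.png',d['img'])
red=((hsv[...,0]<8)|(hsv[...,0]>172))&(hsv[...,1]>150)&(z>.02)&(z<.06)&(abs(L[...,0])<.05)
if red.sum()>20:
    w=L[red];i=w[:,0].argmax();print('red tip',w[i]*1e3,'hinge end',w[w[:,0].argmin()]*1e3,red.sum())
E
python3 chk.py
```

```text
tcp lane mm [  1.08 -80.34] [ 0.5334 -0.0009  0.0768] F lane [-0.4 -0.2] -2.7 t 7.875
underside est 0.01300826464015016
foot [(-80, np.float64(-29.1), np.float64(29.9), np.float64(0.42)), (-70, np.float64(-29.2), np.float64(30.1), np.float64(0.45)), (-60, np.float64(-29.3), np.float64(30.1), np.float64(0.41)), (-50, np.float64(-29.4), np.float64(30.2), np.float64(0.38)), (-40, np.float64(-29.4), np.float64(30.2), np.float64(0.36))]
foot front y -34.70513465761088 z 0.02453686344862574
block [(-70, np.float64(-20.0), np.float64(21.0), np.float64(0.53)), (-60, np.float64(-20.1), np.float64(21.0), np.float64(0.44)), (-50, np.float64(-20.2), np.float64(21.1), np.float64(0.44)), (-40, np.float64(-19.9), np.float64(20.9), np.float64(0.51))]
rail [(-65, np.float64(-65.2), np.float64(67.5), np.float64(1.17)), (-53, np.float64(-60.5), np.float64(62.8), np.float64(1.15)), (-41, np.float64(-55.8), np.float64(58.0), np.float64(1.07)), (-29, np.float64(-51.0), np.float64(53.1), np.float64(1.04)), (-17, np.float64(-46.4), np.float64(48.4), np.float64(0.99)), (-5, np.float64(-41.5), np.float64(43.3), np.float64(0.9)), (7, np.float64(-42.1), np.float64(43.9), np.float64(0.9)), (19, np.float64(-42.1), np.float64(43.8), np.float64(0.86)), (31, np.float64(-42.1), np.float64(43.8), np.float64(0.83))]
```

Request:
servo_tool --pt "0 0.0005 0 -0.002 0.001" --pt "0 0.0009 0.008 -0.002 0.001" --pt "0 0.0009 0.008 0 0" --pt "0 0.0009 0.008 0 0" --pt "0 0.0009 0.008 0 0" --pt "0 0 0 0 0" --pt "0 0 0 0 0"

```text
time_s: 8.8
position: [0.5371, 0.0315, 0.0724]
orientation: [-0.47, -0.528, -0.47, 0.528]
force: [0.9, -0.1, -2.1]
grip_width: 0.133
```

```bash
python3 chk.py
```

```text
tcp lane mm [  0.93 -47.69] [0.5371 0.0315 0.0724] F lane [0.9 0. ] -2.1 t 8.8
underside est 0.008567397057960655
foot [(-48, np.float64(-29.4), np.float64(29.7), np.float64(0.16)), (-38, np.float64(-29.4), np.float64(29.8), np.float64(0.2)), (-28, np.float64(-29.5), np.float64(29.9), np.float64(0.19)), (-18, np.float64(-29.5), np.float64(29.9), np.float64(0.18)), (-8, np.float64(-29.7), np.float64(29.8), np.float64(0.09))]
foot front y -2.080631092758156 z 0.02007908906661754
block [(-38, np.float64(-20.3), np.float64(20.9), np.float64(0.31)), (-28, np.float64(-20.4), np.float64(20.8), np.float64(0.22)), (-18, np.float64(-20.4), np.float64(20.8), np.float64(0.19)), (-8, np.float64(-20.2), np.float64(20.7), np.float64(0.24))]
rail [(-65, np.float64(-65.5), np.float64(67.5), np.float64(1.03)), (-53, np.float64(-60.6), np.float64(62.8), np.float64(1.09)), (-41, np.float64(-55.9), np.float64(58.1), np.float64(1.07)), (-29, np.float64(-50.9), np.float64(53.0), np.float64(1.06)), (-17, np.float64(-46.2), np.float64(48.3), np.float64(1.05)), (-5, np.float64(-41.7), np.float64(43.5), np.float64(0.9)), (7, np.float64(-42.1), np.float64(43.9), np.float64(0.93)), (19, np.float64(-42.1), np.float64(43.9), np.float64(0.87)), (31, np.float64(-42.2), np.float64(43.7), np.float64(0.78)), (43, np.float64(-42.1), np.float64(43.8), np.float64(0.81))]
red tip [-25.17374019  68.05287201  29.19900609] hinge end [-30.90480759  65.58571308  39.27458577] 115
```

Request:
servo_tool --pt "0 0.0007 -0.0001 0 0" --pt "0 0.0005 0.004 0 0" --pt "0 0.0005 0.004 0 0" --pt "0 0.0004 0.004 0 0" --pt "0 0 0 0 0" --pt "0 0 0 0 0"

```text
time_s: 9.6
position: [0.5391, 0.0435, 0.0723]
orientation: [-0.47, -0.528, -0.47, 0.528]
force: [0.3, 0.0, -2.3]
grip_width: 0.131
```

```bash
python3 chk.py
```

```text
tcp lane mm [  1.57 -35.58] [0.5391 0.0435 0.0723] F lane [0.3 0.1] -2.3 t 9.6
underside est 0.00852087021490594
foot [(-36, np.float64(-28.7), np.float64(30.4), np.float64(0.86)), (-26, np.float64(-28.8), np.float64(30.4), np.float64(0.83)), (-16, np.float64(-28.9), np.float64(30.5), np.float64(0.79)), (-6, np.float64(-29.0), np.float64(30.5), np.float64(0.76)), (4, np.float64(-29.0), np.float64(30.5), np.float64(0.75))]
foot front y 10.04290067531435 z 0.020029853895932787
block [(-26, np.float64(-19.6), np.float64(21.5), np.float64(0.92)), (-16, np.float64(-19.7), np.float64(21.4), np.float64(0.84)), (-6, np.float64(-19.8), np.float64(21.4), np.float64(0.82)), (4, np.float64(-19.6), np.float64(21.4), np.float64(0.9))]
rail [(-65, np.float64(-65.4), np.float64(67.6), np.float64(1.13)), (-53, np.float64(-60.4), np.float64(62.7), np.float64(1.13)), (-41, np.float64(-56.0), np.float64(57.9), np.float64(0.94)), (-29, np.float64(-51.1), np.float64(53.2), np.float64(1.03)), (-17, np.float64(-46.4), np.float64(48.4), np.float64(1.0)), (-5, np.float64(-41.6), np.float64(43.4), np.float64(0.89)), (7, np.float64(-42.1), np.float64(43.8), np.float64(0.87)), (19, np.float64(-42.0), np.float64(43.9), np.float64(0.93)), (31, np.float64(-42.2), np.float64(43.9), np.float64(0.83)), (43, np.float64(-42.1), np.float64(43.9), np.float64(0.87))]
red tip [-17.43540975  80.17192928  29.24685581] hinge end [-30.54266305  66.07985883  48.99800156] 825
```

Request:
servo_tool --pt "0 0.0006 0.005 0 0" --pt "0 0.0006 0.005 0 0" --pt "0 0.0006 0.005 0 0" --pt "0 0.0006 0.005 0 0" --pt "0 0.0006 0.005 0 0" --pt "0 0.0006 0.005 0 0" --pt "0 0.0006 0.005 0 0" --pt "0 0 0 0 0" --pt "0 0 0 0 0"

```text
time_s: 10.78
position: [0.5433, 0.0784, 0.0723]
orientation: [-0.47, -0.528, -0.47, 0.528]
force: [-0.7, 0.8, -1.8]
grip_width: 0.133
```

```bash
python3 chk.py
```

```text
tcp lane mm [ 1.61 -0.46] [0.5433 0.0784 0.0723] F lane [-0.8  0.7] -1.8 t 10.775
underside est 0.008530329151158908
foot [(0, np.float64(-28.6), np.float64(30.8), np.float64(1.11)), (10, np.float64(-28.7), np.float64(30.5), np.float64(0.87)), (20, np.float64(-28.9), np.float64(30.6), np.float64(0.83)), (30, np.float64(-28.9), np.float64(30.5), np.float64(0.81)), (40, np.float64(-28.9), np.float64(30.6), np.float64(0.82))]
foot front y 45.157166853558046 z 0.02003791095647356
block [(10, np.float64(-19.5), np.float64(21.5), np.float64(0.96)), (20, np.float64(-19.6), np.float64(21.5), np.float64(0.93)), (30, np.float64(-19.8), np.float64(21.5), np.float64(0.87)), (40, np.float64(-19.6), np.float64(21.4), np.float64(0.9))]
rail [(-53, np.float64(-59.6), np.float64(61.7), np.float64(1.04)), (-41, np.float64(-55.9), np.float64(58.0), np.float64(1.08)), (-29, np.float64(-51.3), np.float64(53.3), np.float64(1.0)), (-17, np.float64(-46.3), np.float64(48.1), np.float64(0.92)), (-5, np.float64(-41.6), np.float64(43.5), np.float64(0.95)), (7, np.float64(-42.1), np.float64(43.9), np.float64(0.9)), (19, np.float64(-42.1), np.float64(43.9), np.float64(0.9)), (31, np.float64(-42.1), np.float64(43.7), np.float64(0.81)), (43, np.float64(-42.2), np.float64(43.8), np.float64(0.82))]
red tip [-2.12699764 97.99441024 48.82278002] hinge end [-30.38701378  65.97435024  48.75557671] 1670
```

Request:
servo_tool --pt "0 0.0005 0.005 0 0" --pt "0 0.0005 0.005 0 0" --pt "0 0.0005 0.005 0 0" --pt "0 0.0005 0.005 0 0" --pt "0 0.0004 0.003 0 0" --pt "0 0.0003 0.003 0 0" --pt "0 0.0004 0.003 0 0" --pt "0 0.0003 0.003 0 0" --pt "0 0.0004 0.003 0 0"

```text
time_s: 11.95
position: [0.5476, 0.1116, 0.0725]
orientation: [-0.471, -0.528, -0.469, 0.529]
force: [1.3, -6.7, -2.4]
grip_width: 0.131
```

Request:
servo_tool --pt "0 0.0004 0.003 0 0" --pt "0 0.0003 0.003 0 0" --pt "0 0.0004 0.003 0 0" --pt "0 0.0003 0.003 0 0" --pt "0 0.0004 0.003 0 0"

```text
time_s: 12.58
position: [0.5498, 0.1263, 0.0725]
orientation: [-0.471, -0.528, -0.468, 0.529]
force: [1.5, -6.0, -2.1]
grip_width: 0.128
```

```bash
python3 chk.py
```

```text
tcp lane mm [ 2.39 47.87] [0.5498 0.1263 0.0725] F lane [ 2.2 -5.8] -2.1 t 12.575
underside est 0.00874443115542567
foot [(48, np.float64(-27.7), np.float64(31.9), np.float64(2.06)), (58, np.float64(-27.9), np.float64(32.0), np.float64(2.05)), (68, np.float64(-26.1), np.float64(32.0), np.float64(2.95)), (78, np.float64(-25.1), np.float64(31.9), np.float64(3.41)), (88, np.float64(-28.1), np.float64(31.9), np.float64(1.94))]
foot front y 92.89661529130574 z 0.02018898743375412
block [(58, np.float64(-18.7), np.float64(22.7), np.float64(1.96)), (68, np.float64(-18.8), np.float64(22.6), np.float64(1.87)), (78, np.float64(-18.9), np.float64(22.4), np.float64(1.74)), (88, np.float64(-18.5), np.float64(22.4), np.float64(1.93))]
rail [(-5, np.float64(-42.1), np.float64(44.2), np.float64(1.04)), (7, np.float64(-42.1), np.float64(44.0), np.float64(0.96)), (19, np.float64(-42.2), np.float64(43.9), np.float64(0.85)), (31, np.float64(-42.0), np.float64(43.8), np.float64(0.88)), (43, np.float64(-42.3), np.float64(43.9), np.float64(0.8))]
red tip [-14.2670698  105.3652588   40.34051846] hinge end [-32.27624498  72.83156248  28.77955972] 1149
```

Request:
servo_tool --pt "0 -0.0004 0.001 0 0" --pt "0 0 0.003 0 0" --pt "0 0.0003 0.004 0 0" --pt "0 0.0004 0.004 0 0" --pt "0 0.0005 0.004 0 0" --pt "0 0.0005 0.004 0 0" --pt "0 0.0005 0.004 0 0"

```text
time_s: 13.5
position: [0.5509, 0.1528, 0.0724]
orientation: [0.47, 0.528, 0.47, -0.528]
force: [3.3, -2.7, -1.9]
grip_width: 0.131
```

Request:
servo_tool --pt "0 0.0005 0.004 0 0" --pt "0 0.0005 0.004 0 0" --pt "0 0.0004 0.004 0 0" --pt "0 0.0005 0.004 0 0" --pt "0 0.0005 0.004 0 0" --pt "0 0 0 0 0"

```text
time_s: 14.25
position: [0.5533, 0.1732, 0.0723]
orientation: [0.47, 0.529, 0.47, -0.528]
force: [2.5, -0.6, -1.9]
grip_width: 0.134
```

```bash
python3 chk.py
```

```text
tcp lane mm [ 0.26 94.86] [0.5533 0.1732 0.0723] F lane [ 2.5 -0.3] -1.9 t 14.25
underside est 0.008536812324003856
foot [(95, np.float64(-29.7), np.float64(29.7), np.float64(-0.02)), (105, np.float64(-30.2), np.float64(29.7), np.float64(-0.27)), (115, np.float64(-30.2), np.float64(29.6), np.float64(-0.28)), (125, np.float64(-30.5), np.float64(29.4), np.float64(-0.52))]
foot front y 140.47721912806705 z 0.020089731191720306
block [(105, np.float64(-20.9), np.float64(20.4), np.float64(-0.26)), (115, np.float64(-20.7), np.float64(20.5), np.float64(-0.09)), (125, np.float64(-20.9), np.float64(20.5), np.float64(-0.16)), (135, np.float64(-20.1), np.float64(19.5), np.float64(-0.28))]
rail [(43, np.float64(-42.3), np.float64(44.0), np.float64(0.83))]
red tip [-21.9140477  106.34659607  50.58527494] hinge end [-32.93398743  72.29451687  29.46896077] 809
```

View pics/last.png

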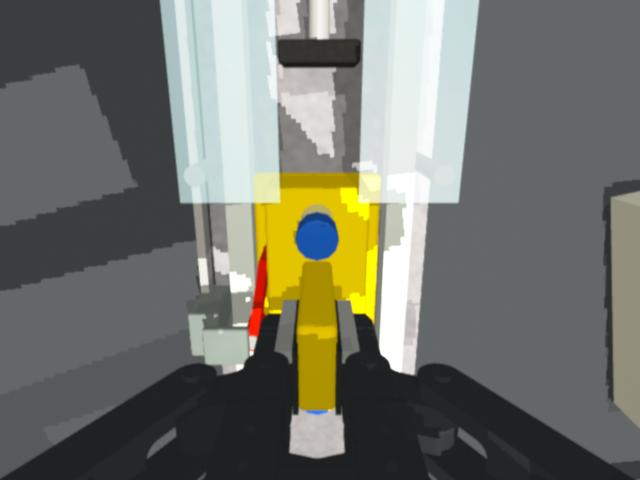

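Picture: the flap is folded beside the carrier at about (260,290), the tubes line up with the slot, and the bumper is ahead at (318,52). The carrier sits a little left, so I'll correct by 0.6 mm and push on.

Request:
servo_tool --pt "0 0.0008 0.002 0 0" --pt "0 0.0008 0.004 0 0" --pt "0 0.0005 0.004 0 0" --pt "0 0.0004 0.004 0 0" --pt "0 0.0005 0.004 0 0" --pt "0 0.0005 0.004 0 0" --pt "0 0.0005 0.004 0 0" --pt "0 0 0 0 0"

```text
time_s: 15.3
position: [0.5573, 0.1992, 0.0724]
orientation: [0.47, 0.529, 0.47, -0.528]
force: [3.7, -1.1, -3.0]
grip_width: 0.131
```

```bash
python3 chk.py
```

```text
tcp lane mm [  1.18 121.15] [0.5573 0.1992 0.0724] F lane [ 3.8 -0.6] -3.0 t 15.3
underside est 0.008581281473346275
foot [(121, np.float64(-29.2), np.float64(30.5), np.float64(0.66))]
foot front y 166.83554648783357 z 0.020016787219374776
block [(131, np.float64(-19.8), np.float64(21.4), np.float64(0.81)), (141, np.float64(-14.7), np.float64(15.6), np.float64(0.47)), (151, np.float64(-14.5), np.float64(15.8), np.float64(0.63)), (161, np.float64(-14.6), np.float64(15.5), np.float64(0.47))]
rail []
red tip [-21.31512035 108.93399018  47.25249208] hinge end [-24.2796764  105.64105977  49.43174907] 57
```

Centred again. I'll advance in small steps and watch the axial force for the bumper.

Request:
servo_tool --pt "0 0.0004 0.003 0 0" --pt "0 0.0003 0.003 0 0" --pt "0 0.0004 0.003 0 0" --pt "0 0.0003 0.003 0 0" --pt "0 0.0002 0.002 0 0" --pt "0 0.0003 0.002 0 0" --pt "0 0 0 0 0"

```text
time_s: 16.23
position: [0.5591, 0.2148, 0.0724]
orientation: [0.47, 0.529, 0.47, -0.528]
force: [3.3, -1.6, -2.9]
grip_width: 0.125
```

Request:
servo_tool --pt "0 0.0002 0.002 0 0" --pt "0 0.0002 0.002 0 0" --pt "0 0.0003 0.002 0 0" --pt "0 0 0 0 0"

```text
time_s: 16.73
position: [0.5597, 0.2205, 0.0724]
orientation: [-0.47, -0.528, -0.47, 0.528]
force: [2.3, -3.7, -2.5]
grip_width: 0.13
```

Request:
servo_tool --pt "0 0.0002 0.002 0 0" --pt "0 0.0002 0.002 0 0" --pt "0 0 0 0 0"

```text
time_s: 17.1
position: [0.5602, 0.2242, 0.0724]
orientation: [-0.47, -0.528, -0.47, 0.529]
force: [2.6, -4.8, -1.7]
grip_width: 0.131
```

Request:
servo_tool --pt "0 0.0002 0.002 0 0" --pt "0 0.0001 0.001 0 0" --pt "0 0 0 0 0"

```text
time_s: 17.48
position: [0.5605, 0.2266, 0.0724]
orientation: [-0.47, -0.528, -0.469, 0.529]
force: [2.1, -5.9, -0.6]
grip_width: 0.134
```

```bash
python3 chk.py; python3 - <<'E'
from h import *
t=pickle.load(open('top.pkl','rb'))
for n in('top','scene'):
    d=snap(n);cv2.imwrite(f'pics/{n}1.png',d['img'])
    h=cv2.cvtColor(d['img'],cv2.COLOR_BGR2HSV);m=((h[...,0]<8)|(h[...,0]>172))&(h[...,1]>150);m=m.astype(np.uint8);N,l,s,c=cv2.connectedComponentsWithStats(m)
    print(n,[(s[i].tolist()) for i in range(1,N) if s[i,4]>5])
E
```

```text
tcp lane mm [  1.05 148.82] [0.5605 0.2266 0.0724] F lane [ 2.8 -5.6] -0.6 t 17.475
underside est 0.008641425031610195
foot []
block [(159, np.float64(-14.7), np.float64(15.7), np.float64(0.51)), (169, np.float64(-14.8), np.float64(15.5), np.float64(0.37)), (179, np.float64(-14.7), np.float64(15.7), np.float64(0.5)), (189, np.float64(-14.7), np.float64(15.5), np.float64(0.37))]
rail []
top [[196, 258, 14, 5, 22]]
scene [[438, 277, 15, 13, 82]]
```

Request:
servo_tool --pt "0 0.0001 0.001 0 0" --pt "0 0.0001 0.001 0 0" --pt "0 0 0 0 0"

```text
time_s: 18.0
position: [0.5606, 0.2283, 0.0725]
orientation: [-0.47, -0.528, -0.469, 0.529]
force: [1.1, -6.7, -0.3]
grip_width: 0.135
```

Request:
servo_tool --pt "0 0.0001 0.001 0 0" --pt "0 0 0 0 0"

```text
time_s: 18.25
position: [0.5607, 0.2291, 0.0725]
orientation: [-0.47, -0.528, -0.469, 0.529]
force: [2.3, -7.4, -0.1]
grip_width: 0.127
```

```bash
cat > c2.py <<'E'
from h import *
print(manip.get_state()['position'],manip.get_state()['force'])
out=[]
for n,(x,y) in dict(top=(205,256),scene=(443,286)).items():
    d=snap(n);out.append(cv2.resize(d['img'][y-35:y+35,x-50:x+50],(400,280),interpolation=2))
    h=cv2.cvtColor(d['img'],cv2.COLOR_BGR2HSV);m=((h[...,0]<8)|(h[...,0]>172))&(h[...,1]>150);m=m.astype(np.uint8);N,l,s,c=cv2.connectedComponentsWithStats(m)
    print(n,[(s[i].tolist()) for i in range(1,N) if s[i,4]>5])
cv2.imwrite('pics/c2.png',np.hstack(out))
E
python3 c2.py
```

```text
[0.56070036 0.22911413 0.07247616] [ 2.25434946 -7.39146283 -0.11800449]
top [[196, 258, 14, 5, 22]]
scene [[438, 277, 16, 14, 89]]
```

Request:
servo_tool --pt "0 0.0001 0.001 0 0" --pt "0 0.0001 0.001 0 0" --pt "0 0 0 0 0"

```text
time_s: 18.73
position: [0.5607, 0.2314, 0.0724]
orientation: [-0.47, -0.528, -0.469, 0.529]
force: [2.4, -5.5, -0.4]
grip_width: 0.128
```

```bash
python3 c2.py
```

```text
[0.56072732 0.23142835 0.07236373] [ 2.3542588  -5.50300395 -0.36885095]
top [[201, 251, 10, 11, 28]]
scene [[438, 278, 8, 18, 68]]
```

Request:
servo_tool --pt "0 0.0003 -0.001 0 0" --pt "0 0 -0.001 0 0" --pt "0 -0.0001 -0.001 0 0" --pt "0 -0.0001 -0.001 0 0" --pt "0 0 0 0 0"

```text
time_s: 19.45
position: [0.5605, 0.2283, 0.0722]
orientation: [-0.47, -0.528, -0.47, 0.529]
force: [0.6, -4.8, -0.7]
grip_width: 0.131
```

```bash
python3 c2.py
```

```text
[0.56048541 0.22827326 0.07219884] [ 0.55479358 -4.81753761 -0.66605742]
top [[201, 251, 10, 11, 28]]
scene [[438, 278, 8, 18, 68]]
```

View pics/c2.png

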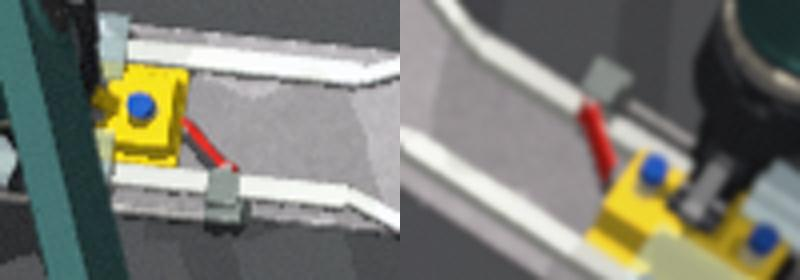

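The crops show the flap shut behind the carrier in both views: red bar at (210,145) in the left crop and (598,140) in the right. I'll keep easing back.

Request:
servo_tool --pt "0 -0.0001 -0.001 0 0" --pt "0 -0.0001 -0.001 0 0" --pt "0 -0.0001 -0.001 0 0" --pt "0 0 0 0 0"

```text
time_s: 20.05
position: [0.5603, 0.2256, 0.0722]
orientation: [-0.47, -0.528, -0.47, 0.528]
force: [-2.3, -3.0, -1.1]
grip_width: 0.136
```

Request:
servo_tool --pt "0 -0.0001 -0.001 0 0" --pt "0 0 0 0 0"

```text
time_s: 20.3
position: [0.5603, 0.2246, 0.0721]
orientation: [-0.47, -0.528, -0.47, 0.529]
force: [-2.0, -2.4, -1.3]
grip_width: 0.132
```

Request:
servo_tool --pt "0 -0.0001 -0.001 0 0" --pt "0 0 0 0 0"

```text
time_s: 20.55
position: [0.5603, 0.2235, 0.0721]
orientation: [-0.47, -0.528, -0.47, 0.528]
force: [-1.8, -1.6, -2.3]
grip_width: 0.128
```

Request:
servo_tool --pt "0 -0.0004 -0.0008 0 0" --pt "0 0 0 0 0"

```text
time_s: 20.8
position: [0.5602, 0.2226, 0.0721]
orientation: [0.47, 0.528, 0.47, -0.528]
force: [-0.5, -1.9, -2.8]
grip_width: 0.129
```

Request:
servo_tool --pt "0 -0.0002 -0.0008 0 0" --pt "0 0 0 0 0"

```text
time_s: 21.05
position: [0.5602, 0.2223, 0.0723]
orientation: [0.47, 0.529, 0.47, -0.528]
force: [0.0, -0.0, -4.2]
grip_width: 0.131
```

```bash
python3 c2.py; python3 chk.py|head -2
```

```text
[0.56017437 0.22231027 0.07229628] [ 1.80761698e-03 -2.55556674e-02 -4.21566500e+00]
top [[201, 251, 10, 11, 28]]
scene [[438, 278, 9, 17, 65]]
tcp lane mm [  1.28 144.44] [0.5602 0.2223 0.0723] F lane [-0.4  0.2] -4.5 t 21.15
underside est 0.00850673792665918
```

Request:
servo_tool --pt "0 -0.0001 -0.0007 0 0" --pt "0 0 0 0 0"

```text
time_s: 21.45
position: [0.5601, 0.222, 0.0725]
orientation: [0.47, 0.529, 0.47, -0.528]
force: [0.5, 2.5, -4.9]
grip_width: 0.133
```

It rests on the flap: the axial force has changed sign. I'll relax slightly, set it down on the floor and let go.

Request:
servo_tool --pt "0 0 0.0006 -0.0004 0" --pt "0 0 0 -0.0004 0" --pt "0 0 0 0 0" --pt "0 0 0 0 0"

```text
time_s: 21.95
position: [0.5602, 0.222, 0.0722]
orientation: [0.47, 0.529, 0.47, -0.528]
force: [0.5, 2.5, -0.7]
grip_width: 0.13
```

```bash
python3 c2.py
```

```text
[0.56016437 0.22204017 0.07223588] [ 0.49994111  2.50811718 -0.74115765]
top [[201, 251, 10, 11, 29]]
scene [[438, 278, 8, 17, 64]]
```

Request:
servo_tool --pt "8 0 0 -0.0003 0" --pt "20 0 0 0 0" --pt "30 0 0 0 0" --pt "40 0 0 0 0" --pt "40 0 0 0 0" --pt "40 0 0 0 0"

```text
time_s: 22.8
position: [0.5599, 0.2216, 0.0712]
orientation: [-0.47, -0.528, -0.47, 0.528]
force: [0.3, 0.3, -0.1]
grip_width: 0.397
```

Request:
servo_tool --pt "40 0 0 0.01 0" --pt "40 0 0 0.02 0" --pt "40 0 0 0.03 0" --pt "40 0 0 0.04 0" --pt "40 0 0 0.04 0" --pt "40 -0.03 -0.03 0.02 0" --pt "40 -0.05 -0.05 0 0" --pt "40 -0.05 -0.05 0 0" --pt "40 -0.03 -0.05 0 0" --pt "40 0 0 0 0"

```text
time_s: 24.05
position: [0.4101, 0.0512, 0.2326]
orientation: [0.47, 0.53, 0.468, -0.529]
force: [0.3, 0.1, -0.2]
grip_width: 0.398
```

```bash
python3 c2.py; python3 - <<'E'
from h import *
out=[]
for n,(x,y) in dict(top=(190,245),scene=(460,310)).items():
    d=snap(n);P=pts(d);out.append(cv2.resize(d['img'][y-52:y+52,x-75:x+75],(400,280),interpolation=2))
    hsv=cv2.cvtColor(d['img'],cv2.COLOR_BGR2HSV);Y=cv2.inRange(hsv,(20,120,80),(35,255,255))>0
    w=P[Y&(P[...,2]>.095)&(P[...,2]<.115)&(abs(P[...,1]-.22)<.05)];print(n,len(w),w.mean(0) if len(w) else '')
cv2.imwrite('pics/end.png',np.hstack(out))
E
```

```text
[0.41013638 0.05118528 0.23259044] [ 0.29463368  0.14429826 -0.18554351]
top [[201, 251, 10, 11, 31]]
scene [[438, 278, 9, 17, 62]]
top 79 [0.55839981 0.22086227 0.10507887]
scene 106 [0.56520501 0.22237147 0.10355261]
```

View pics/end.png

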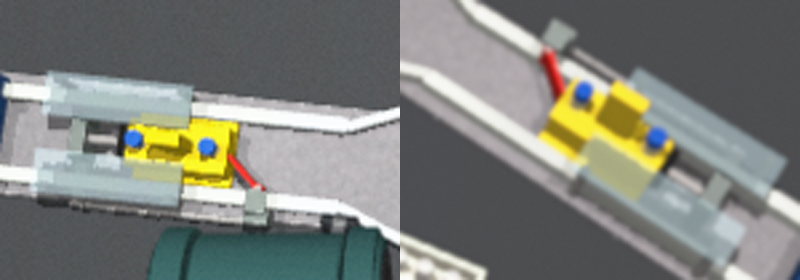

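The carrier stands upright in the lane against the shut flap, with its other end on the bumper. The fin is at lane y of about 144 mm and its top at about 105 mm, where 106 is expected.

```bash
python3 -c "
from plant import manip;print(manip.finish_job())"
```

```text
the job is handed in; nothing more can be done
None
```

I put the yellow carrier into the lane, pushed it past the flap and against the bumper until the flap snapped shut, and eased it back onto the flap. I then released it and handed the job in at about 24 s. No verdict is reported.

- **Forces:** the wrist readings taken between moves peaked at about 7.7 N while the carrier was in the lane. The contact force itself isn't reported, so peaks between readings could be higher.
- **Flap:** in both outside cameras it looks shut, the same before and after release.
- **Carrier position:** it sits at about 144 mm in from the throat, against the required 125 mm. Its fin top measures about 104–105 mm high where 106 mm was expected, and it looks upright.
- **Bumper:** I could not read its compression directly. The axial force changed sign as the carrier came back onto the flap, which fits it resting there with the bumper still slightly pressed.
- **Disagreements:** the two outside cameras differ by about 7 mm in x on the fin, probably because they see different faces of it. The flap also snapped 2–3 mm farther in than my camera estimate of the catch setting.
- **Bystanders:** the arm's path kept clear of them and I saw no contact, but I did not measure their positions again at the end.

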